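# Line up the canteen canisters by height

### The job

Line the four steel canisters up on the wooden board by height, tallest next to the blue stop and getting shorter towards the white stop. Stand one upright on each black mat, well centred on it, and let go of it; leave the mug alone.

Things in the scene. Friction and masses are not known exactly. Their poses are not given: they have to be found in the camera images.
- red_mid (a point): largest and tallest of the four loose canisters: upright steel cylinder with a flat red lid flush with its sides, diameter 64 mm, 104 mm tall including the lid; this point is on its axis at its centre, 52 mm above its underside; z is up along the axis. About 300 g (may differ by 30 percent). Stands loose on the counter at the start.
- yellow_mid (a point): second tallest of the four loose canisters: upright steel cylinder with a flat yellow lid flush with its sides, diameter 58 mm, 86 mm tall including the lid; this point is on its axis at its centre, 43 mm above its underside; z is up along the axis. About 240 g (may differ by 30 percent). Stands loose on the counter at the start.
- green_mid (a point): third tallest of the four loose canisters: upright steel cylinder with a flat green lid flush with its sides, diameter 52 mm, 68 mm tall including the lid; this point is on its axis at its centre, 34 mm above its underside; z is up along the axis. About 180 g (may differ by 30 percent). Stands loose on the counter at the start.
- black_mid (a point): smallest and shortest of the four loose canisters: upright steel cylinder with a flat black lid flush with its sides, diameter 46 mm, 50 mm tall including the lid; this point is on its axis at its centre, 25 mm above its underside; z is up along the axis. About 120 g (may differ by 30 percent). Stands loose on the counter at the start.
- mat_a: round black rubber mat, diameter 74 mm, 3 mm thick, fixed on the low wooden board (430 x 100 x 12 mm, lying flat on the counter, turned up to about 26 degrees from crosswise to the robot); at one end of the row. The four mats look alike and lie in a straight row along the board, 90 mm apart centre to centre. Origin at the centre of its underside, 12 mm above the counter; its top, on which a canister stands, is 15 mm above the counter.
- mat_b: round black rubber mat, diameter 74 mm, 3 mm thick, fixed on the low wooden board (430 x 100 x 12 mm, lying flat on the counter, turned up to about 26 degrees from crosswise to the robot); second in the row, between mat_a and mat_c. The four mats look alike and lie in a straight row along the board, 90 mm apart centre to centre. Origin at the centre of its underside, 12 mm above the counter; its top, on which a canister stands, is 15 mm above the counter.
- mat_c: round black rubber mat, diameter 74 mm, 3 mm thick, fixed on the low wooden board (430 x 100 x 12 mm, lying flat on the counter, turned up to about 26 degrees from crosswise to the robot); third in the row, between mat_b and mat_d. The four mats look alike and lie in a straight row along the board, 90 mm apart centre to centre. Origin at the centre of its underside, 12 mm above the counter; its top, on which a canister stands, is 15 mm above the counter.
- mat_d: round black rubber mat, diameter 74 mm, 3 mm thick, fixed on the low wooden board (430 x 100 x 12 mm, lying flat on the counter, turned up to about 26 degrees from crosswise to the robot); at the other end of the row from mat_a. The four mats look alike and lie in a straight row along the board, 90 mm apart centre to centre. Origin at the centre of its underside, 12 mm above the counter; its top, on which a canister stands, is 15 mm above the counter.
- stop_blue: blue plastic stop block, 60 mm across the board, 20 mm along it and 30 mm tall, fixed on one end of the wooden board, on the row's line, 62 mm centre to centre beyond the end mat; it marks the tall end and may be at either end (next to mat_a or next to mat_d). Its origin is at the centre of its underside, 12 mm above the counter. A white block of the same size is at the other end.
- mug: amber glass mug with a side handle, empty, 80 mm across the rim, 85 mm tall, standing loose just beyond the canisters; origin at the centre of its underside. A bystander: leave it alone.
Things that resemble listed ones, but are neither listed nor needed, are in the scene too. Leave any purple look-alike of the part that bears yellow_mid alone.

How it is judged:
At the end, for the whole second after the job is handed in: Counting from the blue stop, the red-lidded, yellow-lidded, green-lidded and black-lidded canisters stand on the first, second, third and fourth mats, each within 15 mm of the mat's centre, upright within 0.1 rad, resting on the mat (height within 6 mm), released and at rest (((horizontal distance between stop_blue and mat_a below 0.1 m and horizontal distance between red_mid and mat_a below 0.015 m and horizontal distance between yellow_mid and mat_b below 0.015 m and horizontal distance between green_mid and mat_c below 0.015 m and horizontal distance between black_mid and mat_d below 0.015 m) or (horizontal distance between stop_blue and mat_d below 0.1 m and horizontal distance between red_mid and mat_d below 0.015 m and horizontal distance between yellow_mid and mat_c below 0.015 m and horizontal distance between green_mid and mat_b below 0.015 m and horizontal distance between black_mid and mat_a below 0.015 m)) and height (world z) of red_mid between 0.061 and 0.073 m and angle between each of red_mid, yellow_mid, green_mid, black_mid's own z axis and vertical below 0.1 rad and linear speed of each of can_red, can_yellow, can_green, can_black below 0.02 m/s and height (world z) of yellow_mid between 0.052 and 0.064 m and height (world z) of green_mid between 0.043 and 0.055 m and height (world z) of black_mid between 0.034 and 0.046 m); the robot touches nothing.
It fails at once if the mug is pushed more than 30 mm or tipped (distance of mug from where it was at the start of the episode above 0.03 m or angle between mug's own z axis and vertical above 0.3 rad).
It also fails if it takes over 96 s, if anything falls off the work surface, if the arm or the gripper's body presses on something with over 40 N, if the wrist force passes 120 N, or if a joint passes its speed limit or range.

### The arm

A 7-joint arm with a two-finger parallel gripper is mounted at the origin on the work surface. World frame = base frame: x ahead of the robot, y to its left, z up, the work surface at z = 0. Lengths are in m, angles in rad, forces in N, time in s.
With the tool pointing down it reaches from about 0.4 to 0.85 m from the base axis. Payload 10.4 kg.
Tool frame: the origin (TCP) lies at the very end of the fingers, on their centre line; the grasp point (between the pads) lies 19 mm behind it; x points along the fingers, z is the direction in which the jaws open and shut, and the axes are right-handed (so a half turn about x gives the same grasp; the last joint's range is limited). The gripper opens to 85 mm and grips with 20 to 120 N. Pads are 22 mm wide; open, the fingers measure 114 mm over their backs; the gripper's body (76 mm by 85 mm) begins 54 mm behind the grasp point. The pads swing forward as they close: fully open they stand 13 mm farther back than shut.
Start: joints at [-1.237, 0.332, -0.065, 1.46, 0.022, 1.35, -0.088], TCP at [0.218, 0.586, 0.231] pointing down, gripper open.
Joint ranges: [-2.6, 2.6], [-0.5, 2.12], [-1.47, 1.34], [0.16, 2.42], [-1.27, 4.41], [0.06, 2.06], [-2.6, 2.6]. Speed limits (rad/s): [2.22, 2.22, 2.79, 2.79, 3.14, 3.14, 3.14].

### API

Orientations are given as a unit quaternion [x, y, z, w].
In Python, from workcell import get_obs, camera, camera_info, hand_in gives the robot as it stands.
- The arm moves only by the tool move_arm, never from a script. Its argument "motion" is text: rows parted by semicolons, each of 4 numbers parted by spaces: the shift along the world's x, y, z in m, then the turn about the world's z in rad. In form: tx ty tz spin; .... A call has 1 to 10 rows; each row is the pose to reach, as a shift and turn from the pose commanded when the call began; what a row does not reach only later rows make up. A row lasts 1/8 s, in which the tool goes at most 62.5 mm and 10.7 degrees, less where a joint would pass 70% of its speed; a pose out of reach is approached as far as the arm can. A call with a gripper value outside its range is refused whole. "grip" is the opening, from 0 (shut) to 1 (fully open), set as the call begins (left out, the last holds). The fingers move at their own pace and stop on an object; "force" is the grip in N (left out, the last holds). Time passes only in rows, so rows that repeat a pose let the fingers close. It gives the time, the measured TCP pose, the force and the opening at its end, in the units of the state.
- get_obs(): the state, without advancing time (a new reading comes with each control period).
- camera(name): name is "side" or "top" or "wrist"; returns (picture, depth): 384x512x3 uint8, red, green, blue; 384x512 float32, m along the optical axis (not along the pixel's ray), 0 where there is no reading.
- camera_info(name): a dict with "camera_matrix" (3x3 intrinsics, pixels), "k1" (the pictures are not rectified: a ray, as slopes to the right and down, at radius r is drawn at 1 + k1 r^2 times it, then the intrinsics apply), "eye" and "attitude" of the camera in the world. Camera axes: x right, y up, looking along -z (the intrinsics and any distortion apply to the point x, -y, -z); pixel columns grow to the right and rows downward; lengths in m; the calibration is good to about 2 mm. A picture is of the moment at which its call begins: read the wrist's pose just before it. camera_info takes no time and is no camera call; for the wrist camera it gives the pose at the moment of the call.
- hand_in(): hands the job in, once; it reports no verdict.
The state is a dict: "clock": time; "joint_pos": joint angles; "joint_velocities": joint speeds; "tau": joint torques, N m; "position": TCP position; "ee_rot": TCP orientation; "ft_force": force on the tool from outside, world axes, zero at the start; "torque": the same for the moment, N m; "grip_width": opening from 0.0 (shut) to 1.0 (fully open).
Only numpy, scipy, OpenCV 4.12 (cv2) and the standard library are available. Lean on these libraries where they do the work, as an engineer would, in place of code of your own. Each camera call takes 0.05 s, during which the arm holds its last target.

## Working session

There is one attempt and no reset: what is moved stays moved. The work goes in short steps, Python scripts to look and compute and a tool call to move; the robot and the scene stay as the last step left them, time stands still between calls to the robot, and variables do not carry over. Pictures are saved under pics/ and viewed, and the job is handed in when it is done.

Besides the shell and the picture viewer there is one more tool, called after "Call:" as name(argument=value, ...), one argument or row to a line, values as JSON. move_arm: Moves the arm, as the interface text tells. Its arguments: {"type":"object","properties":{"motion":{"type":"string"},"grip":{"type":"number"},"force":{"type":"number"}},"required":["motion"]}

```bash
mkdir -p pics; ls; cat > h.py <<'E'
import numpy as np, cv2
from scipy.spatial.transform import Rotation as R
from workcell import get_obs, camera, camera_info, hand_in
def Rm(ci):
    a=np.array(ci["attitude"],float)
    return a if a.shape==(3,3) else R.from_quat(a).as_matrix()
def ray(ci,uv):
    K=np.array(ci["camera_matrix"],float); k=ci["k1"]
    p=cv2.undistortPoints(np.array(uv,float).reshape(-1,1,2),K,np.array([k,0,0,0,0.])).reshape(-1,2)
    d=np.c_[p[:,0],-p[:,1],-np.ones(len(p))]
    return d@Rm(ci).T
def onplane(ci,uv,z):
    d=ray(ci,uv); e=np.array(ci["eye"]); s=(z-e[2])/d[:,2]
    return e+d*s[:,None]
def cloud(ci,dep):
    v,u=np.mgrid[:384,:512]; d=ray(ci,np.c_[u.ravel(),v.ravel()])
    return (np.array(ci["eye"])+d*dep.reshape(-1,1)).reshape(384,512,3)
E
python3 - <<'E'
from h import *
print(get_obs())
for n in ["top","side","wrist"]:
    ci=camera_info(n); p,d=camera(n); print(n,ci)
    cv2.imwrite(f"pics/{n}0.png",p[:,:,::-1]); np.savez(f"{n}0.npz",p=p,d=d)
E
```

```text
pics
{'clock': 0.0, 'joint_pos': array([-1.23659975,  0.33289212, -0.06468299,  1.46094777,  0.02159046,
        1.34987104, -0.08851607]), 'joint_velocities': array([ 0.00101088,  0.00070378, -0.00063613,  0.00047178,  0.0009138 ,
        0.00142837,  0.00096953]), 'tau': array([ 3.42415151e-04, -6.25443149e+01,  4.94678027e-02, -3.91608882e+01,
        1.62335444e-02,  9.82636178e-03,  2.98119357e-05]), 'position': array([0.21817849, 0.58528748, 0.23050015]), 'ee_rot': array([-0.40363842,  0.58119448,  0.40302943,  0.58039321]), 'ft_force': array([-0.2747747 ,  0.00962578, -0.07814825]), 'torque': array([ 0.04817155,  0.01839185, -0.03684667]), 'grip_width': 0.9999751012299373}
top {'camera_matrix': array([[373.74305036,   0.        , 259.03200252],
       [  0.        , 373.74305036, 194.20145172],
       [  0.        ,   0.        ,   1.        ]]), 'k1': -0.05934963519292288, 'eye': array([0.35769212, 0.04762642, 1.05883256]), 'attitude': array([ 0.07206837, -0.07343099, -0.69392595,  0.71265757])}
side {'camera_matrix': array([[408.81717605,   0.        , 252.18410868],
       [  0.        , 408.81717605, 192.86098747],
       [  0.        ,   0.        ,   1.        ]]), 'k1': -0.01650285234948074, 'eye': array([ 0.24074227, -0.52688338,  0.83498419]), 'attitude': array([ 0.33648573, -0.08916484, -0.22303685,  0.91053915])}
wrist {'camera_matrix': array([[279.5855471 ,   0.        , 253.43152034],
       [  0.        , 279.5855471 , 189.9870528 ],
       [  0.        ,   0.        ,   1.        ]]), 'k1': -0.058174304271710636, 'eye': array([0.14425328, 0.6130224 , 0.37392302]), 'attitude': array([-0.12767596, -0.08776632,  0.56407961,  0.81105494])}
```

View pics/top0.png

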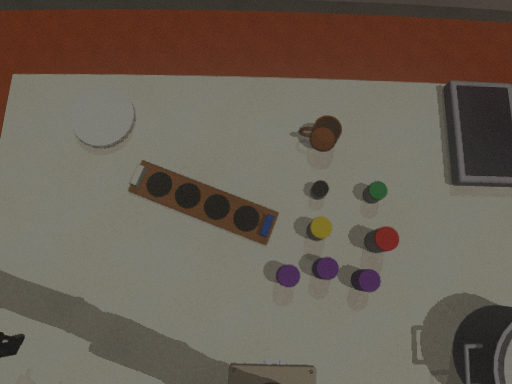

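View pics/side0.png

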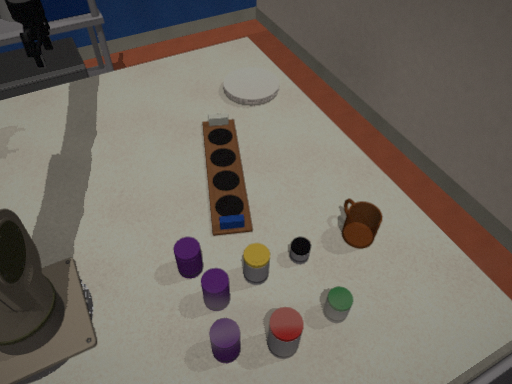

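The top view shows the mats at (159,184), (188,196), (217,207) and (246,218), with the blue stop at (266,225) and white at (137,175). The lids are red (388,239), yellow (321,228), green (378,190) and black (320,188). There are three purple look-alikes at (288,275), (325,268) and (367,280), and the mug is at (325,133).

```bash
cat > det.py <<'E'
from h import *
H={'red':.104,'yellow':.086,'green':.068,'black':.050}
D={'red':.064,'yellow':.058,'green':.052,'black':.046}
def masks(p):
    hsv=cv2.cvtColor(p,cv2.COLOR_RGB2HSV); h,s,v=[hsv[...,i].astype(int) for i in range(3)]
    return {'red':((h<6)|(h>172))&(s>140)&(v>110),'yellow':(h>18)&(h<35)&(s>150)&(v>90),'green':(h>50)&(h<90)&(s>90)&(v>40),
     'blue':(h>105)&(h<125)&(s>150)&(v>60),'dark':(v<55),'purple':(h>125)&(h<150)&(s>100)}
def comps(m,amin=40,amax=3000):
    n,l,st,c=cv2.connectedComponentsWithStats(m.astype(np.uint8))
    return [(st[i],c[i],l==i) for i in range(1,n) if amin<st[i,4]<amax]
E
python3 - <<'E'
from det import *
for n in ["top","side"]:
    z=np.load(n+"0.npz"); p,d=z['p'],z['d']; ci=camera_info(n); X=cloud(ci,d)
    M=masks(p)
    for k,m in M.items():
        for st,c,mm in comps(m):
            pts=X[mm]; zz=np.median(pts[:,2])
            h=H.get(k,None)
            if k=='dark': h=.05 if zz>.03 else .015
            if k=='blue': h=.042
            if k=='purple': h=zz
            P=onplane(ci,c,h)[0]
            if np.hypot(P[0],P[1])<1: print(n,k,st,c.round(1),"medz %.3f"%zz,P.round(4), "ext",np.ptp(pts[:,:2],axis=0).round(3))
E
```

```text
top red [376 227  23  23 381] [387.3 238.1] medz 0.105 [ 0.4509 -0.2843  0.104 ] ext [0.122 0.361]
top yellow [311 217  21  21 347] [320.6 227.1] medz 0.087 [ 0.4775 -0.1151  0.086 ] ext [0.054 0.053]
top green [369 181  18  18 247] [377.5 189.9] medz 0.069 [ 0.5857 -0.2752  0.068 ] ext [0.048 0.048]
top dark [444  82  16 102 655] [450.8 133.8] medz 0.029 [ 0.7777 -0.5248  0.015 ] ext [0.576 0.573]
top dark [324 118  16  20 133] [333.1 126.3] medz 0.050 [ 0.7742 -0.1598  0.05  ] ext [0.048 0.036]
top dark [147 172  25  25 485] [158.9 184.1] medz 0.016 [0.5978 0.3375 0.015 ] ext [0.277 0.325]
top dark [311 181  17  18 217] [319.2 188.9] medz 0.050 [ 0.5882 -0.1179  0.05  ] ext [0.254 0.188]
top dark [175 183  25  25 495] [187.3 195.2] medz 0.016 [0.5674 0.2532 0.015 ] ext [0.246 0.243]
top dark [363 186  11  17  67] [367.1 194.8] medz 0.035 [ 0.5752 -0.2513  0.05  ] ext [0.041 0.023]
top dark [204 194  26  26 501] [216.4 206.6] medz 0.016 [0.5368 0.1684 0.015 ] ext [0.216 0.157]
top dark [234 206  25  25 510] [245.9 218. ] medz 0.016 [0.5064 0.0838 0.015 ] ext [0.183 0.07 ]
top dark [
[... 2003 characters left out ...]
76 251  27  27 295] [190.9 266.6] medz 0.040 [ 0.3458 -0.0604  0.05  ] ext [0.052 0.032]
side dark [212 344  28  18 234] [227.  354.4] medz 0.035 [ 0.3339 -0.2685  0.05  ] ext [0.122 0.288]
side dark [ 16 364  43  20 151] [ 36.8 375.5] medz 0.001 [-0.0019 -0.1263  0.015 ] ext [0.08  0.012]
side dark [489 368  23  16 195] [503.7 377.9] medz 0.053 [ 0.7678 -0.5455  0.05  ] ext [0.552 0.031]
side purple [174 238  28  40 881] [188.  256.7] medz 0.085 [ 0.3446 -0.056   0.085 ] ext [0.136 0.519]
side purple [201 269  28  28 642] [215.1 282.6] medz 0.088 [ 0.3701 -0.1398  0.0876] ext [0.158 0.421]
side purple [213 339  27  23 396] [227.  350.7] medz 0.058 [ 0.3358 -0.265   0.0583] ext [0.121 0.284]
```

```bash
python3 - <<'E'
from h import *
p=np.load("top0.npz")['p'][:,:,::-1]
cv2.imwrite("pics/topcrop.png",cv2.resize(p[100:300,260:420],None,fx=3.0,fy=3.0,interpolation=cv2.INTER_CUBIC))
E
```

```text
(no output)
```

View pics/topcrop.png

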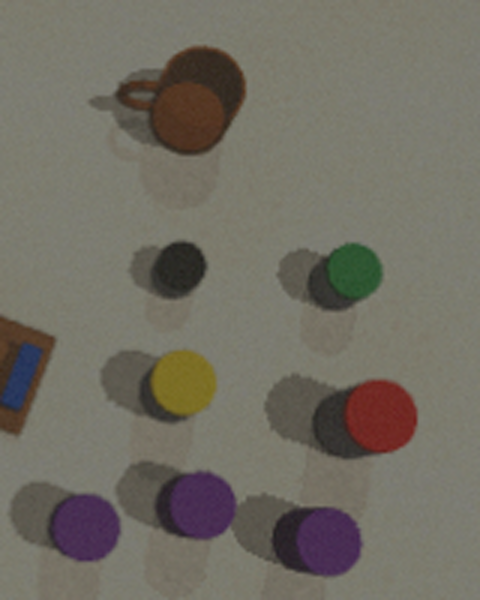

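```bash
python3 - <<'E'
from h import *
o=get_obs(); r=R.from_quat(o['ee_rot']).as_matrix(); z=r[:,2]; print(r.round(3))
a=np.arctan2(z[1],z[0]); t=np.arctan2(-.0305,.0846)
print(a,t,[(t-a+k*np.pi+np.pi/2)%np.pi-np.pi/2 for k in (0,1)])
print((np.array([.588,-.118])-o['position'][:2]).round(4))
E
```

```text
[[-0.    -0.937  0.349]
 [-0.001  0.349  0.937]
 [-1.    -0.    -0.001]]
1.2140607783528061 -0.346015927902196 [np.float64(-1.560076706255002), np.float64(-1.560076706255002)]
[ 0.3698 -0.7034]
```

Call:
move_arm(
  motion="0.023 -0.045 0 -0.16; 0.047 -0.09 0 -0.32; 0.07 -0.134 0 -0.48; 0.094 -0.179 0 -0.64; 0.117 -0.224 0 -0.8; 0.141 -0.269 0 -0.96; 0.164 -0.313 0 -1.12; 0.188 -0.358 0 -1.28; 0.211 -0.403 0 -1.44; 0.235 -0.448 0 -1.56",
  grip=1,
  force=30,
)

```text
clock: 1.4
position: [0.4537, 0.1361, 0.2314]
ee_rot: [0.123, 0.696, -0.123, 0.696]
ft_force: [0.4, 1.4, 0.2]
grip_width: 1.001
```

```bash
python3 - <<'E'
from h import *
o=get_obs(); print(o['position'],o['joint_pos'].round(2)); r=R.from_quat(o['ee_rot']).as_matrix(); print(r.round(3))
print((np.array([.588,-.118])-o['position'][:2]).round(4))
E
```

```text
[0.45369044 0.13610221 0.23136478] [-0.78 -0.02  0.39  1.86  0.01  1.3  -0.74]
[[ 0.     0.343  0.939]
 [ 0.     0.939 -0.343]
 [-1.     0.     0.   ]]
[ 0.1343 -0.2541]
```

Call:
move_arm(
  motion="0.022 -0.042 0 0; 0.045 -0.085 0 0; 0.067 -0.127 0 0; 0.09 -0.17 0 0; 0.112 -0.212 0 0; 0.134 -0.254 -0.02 0; 0.134 -0.254 -0.04 0; 0.134 -0.254 -0.06 0; 0.134 -0.254 -0.06 0; 0.134 -0.254 -0.06 0",
)

```text
clock: 2.65
position: [0.5876, -0.1163, 0.1721]
ee_rot: [0.122, 0.696, -0.122, 0.697]
ft_force: [0.3, 0.0, 0.3]
grip_width: 0.998
```

```bash
cat > look.py <<'E'
from det import *
import sys
o=get_obs(); ci=camera_info("wrist"); p,d=camera("wrist")
print("pos",o['position'].round(4),"t",o['clock'])
cv2.imwrite(f"pics/{sys.argv[1]}.png",p[:,:,::-1]); X=cloud(ci,d)
M=masks(p)
for k in ['red','yellow','green','dark']:
    for st,c,mm in comps(M[k],100,20000):
        zz=np.median(X[mm][:,2]); h=H.get(k, .05 if zz>.03 else .015)
        print(k,st,c.round(0),"medz %.3f"%zz,onplane(ci,c,h)[0].round(4))
E
python3 look.py w1
```

```text
pos [ 0.5876 -0.1163  0.1721] t 2.65
yellow [ 111  206   63   54 2243] [140. 230.] medz 0.087 [ 0.4776 -0.1131  0.086 ]
green [ 279  296   45   41 1348] [301. 315.] medz 0.069 [ 0.5876 -0.2715  0.068 ]
dark [  71    0   73   58 3533] [108.  25.] medz 0.016 [0.5041 0.0747 0.015 ]
dark [365 107  34  47 141] [374. 128.] medz 0.010 [ 0.7259 -0.112   0.015 ]
dark [430 141  52  30 589] [457. 154.] medz 0.055 [ 0.787  -0.1555  0.05  ]
dark [   0  152   67   66 2742] [ 33. 179.] medz 0.048 [ 0.3764 -0.0352  0.05  ]
dark [ 237  164   44   45 1566] [259. 186.] medz 0.051 [ 0.5912 -0.1207  0.05  ]
dark [155 182  36  26 114] [177. 190.] medz 0.015 [ 0.4989 -0.1045  0.015 ]
dark [  44  221   74   64 2210] [ 88. 247.] medz 0.053 [ 0.392  -0.1237  0.05  ]
dark [279 296  41  18 163] [297. 301.] medz 0.063 [ 0.5863 -0.2674  0.05  ]
dark [180 301  44  18 130] [203. 306.] medz 0.015 [ 0.4642 -0.262   0.015 ]
```

View pics/w1.png

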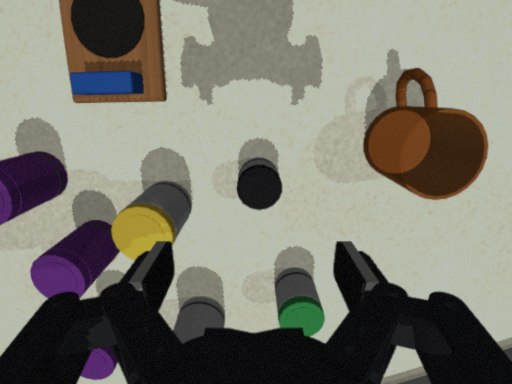

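The wrist view shows the black lid at (259,186) → (0.591,-0.121), against (0.588,-0.118) from the top camera. They agree, so I'll grasp at about (0.589,-0.119).

Call:
move_arm(
  motion="0.0015 -0.0025 -0.04 0; 0.0015 -0.0025 -0.08 0; 0.0015 -0.0025 -0.12 0; 0.0015 -0.0025 -0.145 0; 0.0015 -0.0025 -0.159 0; 0.0015 -0.0025 -0.159 0",
)

```text
clock: 3.45
position: [0.5889, -0.1187, 0.0124]
ee_rot: [0.122, 0.697, -0.122, 0.696]
ft_force: [-0.3, 0.3, 0.3]
grip_width: 1.0
```

Call:
move_arm(
  motion="0 0 0 0; 0 0 0 0; 0 0 0 0; 0 0 0 0; 0 0 0 0; 0 0 0 0; 0 0 0 0; 0 0 0 0",
  grip=0,
  force=30,
)

```text
clock: 4.45
position: [0.5896, -0.1189, 0.0136]
ee_rot: [0.122, 0.696, -0.122, 0.697]
ft_force: [-0.5, -0.5, 4.8]
grip_width: 0.531
```

Call:
move_arm(
  motion="0 0 0.03 0; 0 0 0.06 0; 0 0 0.1 0; 0 0 0.13 0; 0 0.05 0.13 0; 0 0.1 0.13 0; 0 0.15 0.13 0; 0 0.2 0.13 0; 0 0.2 0.13 0; 0 0.2 0.13 0",
)

```text
clock: 5.7
position: [0.5887, 0.0807, 0.1426]
ee_rot: [0.122, 0.696, -0.122, 0.697]
ft_force: [1.3, -1.3, -1.2]
grip_width: 0.531
```

```bash
python3 look.py w2; python3 - <<'E'
from h import *
p,d=camera("side"); cv2.imwrite("pics/s2.png",p[:,:,::-1])
E
```

```text
pos [0.5887 0.0807 0.1426] t 5.7
dark [ 123    0   84   58 3974] [165.  25.] medz 0.016 [0.5641 0.2417 0.015 ]
dark [ 134   78   76   78 4608] [172. 117.] medz 0.016 [0.5375 0.1672 0.015 ]
dark [ 145  174   69   64 3492] [179. 205.] medz 0.016 [0.507  0.0828 0.015 ]
dark [218 212  69  21 163] [252. 217.] medz 0.145 [0.5787 0.0588 0.05  ]
```

View pics/w2.png

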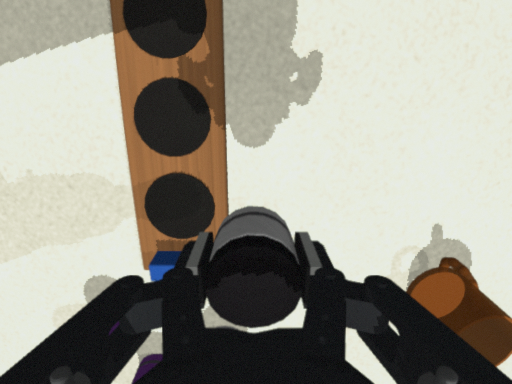

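View pics/s2.png

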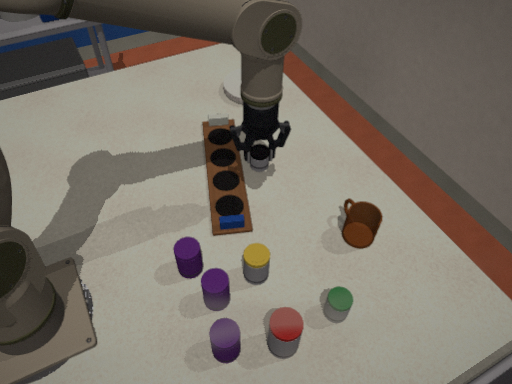

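```bash
python3 - <<'E'
from h import *
ci=camera_info("wrist");print(get_obs()['position'], onplane(ci,[[254,282],[204,282],[304,282],[254,325],[254,240]],.179).round(4))
E
```

```text
[0.5888838  0.07957944 0.14258102] [[0.5887 0.0798 0.179 ]
 [0.5674 0.0875 0.179 ]
 [0.61   0.072  0.179 ]
 [0.5803 0.0565 0.179 ]
 [0.596  0.0999 0.179 ]]
```

Call:
move_arm(
  motion="0.002 0.05 0 0; 0.004 0.1 0 0; 0.006 0.15 0 0; 0.008 0.2 0 0; 0.0085 0.24 0 0; 0.0085 0.2565 -0.02 0; 0.0085 0.2565 -0.05 0; 0.0085 0.2565 -0.08 0; 0.0085 0.2565 -0.1 0; 0.0085 0.2565 -0.105 0",
)

```text
clock: 7.05
position: [0.597, 0.3361, 0.0357]
ee_rot: [0.121, 0.697, -0.123, 0.696]
ft_force: [-0.9, 0.2, -1.0]
grip_width: 0.529
```

```bash
python3 - <<'E'
from h import *
print(get_obs()['position'],get_obs()['ft_force'])
p,d=camera("wrist"); cv2.imwrite("pics/w3.png",p[:,:,::-1])
E
```

```text
[0.59696309 0.3360755  0.03569877] [-0.85347358  0.18418683 -1.02445035]
```

View pics/w3.png

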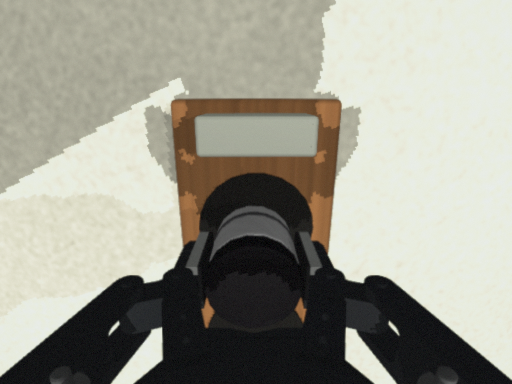

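Call:
move_arm(
  motion="0 0 -0.004 0; 0 0 -0.007 0; 0 0 -0.007 0; 0 0 -0.007 0",
)

```text
clock: 7.6
position: [0.5974, 0.3378, 0.0307]
ee_rot: [0.122, 0.696, -0.122, 0.697]
ft_force: [0.3, 0.2, -1.8]
grip_width: 0.53
```

Call:
move_arm(
  motion="0 0 0 0; 0 0 0 0; 0 0 0 0; 0 0 0 0; 0 0 0.03 0; 0 0 0.07 0; 0 0 0.11 0; 0 0 0.11 0",
  grip=1,
)

```text
clock: 8.6
position: [0.5991, 0.3384, 0.1443]
ee_rot: [0.123, 0.695, -0.12, 0.698]
ft_force: [0.7, -0.1, -0.7]
grip_width: 0.997
```

```bash
python3 look.py w4
```

```text
pos [0.5991 0.3384 0.1443] t 8.6
dark [ 218  150   71   78 3957] [253. 187.] medz 0.065 [0.6    0.3431 0.05  ]
dark [ 221  232   65   57 2898] [253. 260.] medz 0.016 [0.5679 0.2527 0.015 ]
```

View pics/w4.png

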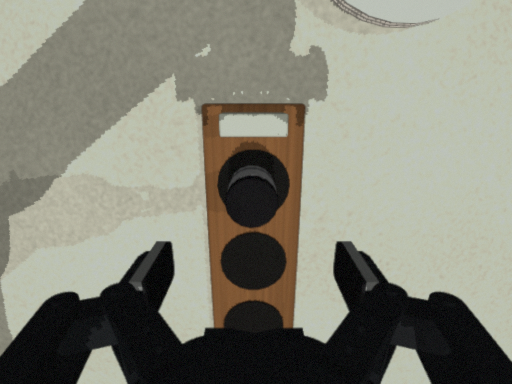

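Black stands on the mat with its lid at (252,201), looking centred. Next is green.

Call:
move_arm(
  motion="-0.001 -0.055 0.01 0; -0.002 -0.115 0.02 0; -0.003 -0.175 0.02 0; -0.005 -0.235 0.02 0; -0.006 -0.295 0.02 0; -0.007 -0.355 0.02 0; -0.008 -0.415 0.02 0; -0.01 -0.475 0.02 0; -0.011 -0.535 0.02 0; -0.012 -0.58 0.02 0",
)

```text
clock: 9.9
position: [0.584, -0.245, 0.1591]
ee_rot: [0.122, 0.697, -0.123, 0.696]
ft_force: [1.5, -0.1, -0.1]
grip_width: 0.999
```

Call:
move_arm(
  motion="0 -0.032 0 0; 0 -0.032 0 0; 0 -0.032 0 0",
)

```text
clock: 10.28
position: [0.5851, -0.2733, 0.1593]
ee_rot: [0.122, 0.697, -0.121, 0.696]
ft_force: [1.0, 0.8, -0.8]
grip_width: 1.0
```

```bash
python3 look.py w5
```

```text
pos [ 0.5851 -0.2733  0.1593] t 10.275
red [  73  238   64   58 2439] [101. 263.] medz 0.105 [ 0.4476 -0.2772  0.104 ]
yellow [  12   20   72   80 4540] [48. 60.] medz 0.087 [ 0.4784 -0.1182  0.086 ]
green [ 229  169   56   55 2466] [256. 196.] medz 0.069 [ 0.5861 -0.2765  0.068 ]
dark [334   0  95  32 479] [381.  14.] medz 0.024 [ 0.7494 -0.165   0.015 ]
dark [110  44  19  55 179] [122.  69.] medz 0.015 [ 0.5006 -0.1275  0.015 ]
dark [   0   96   52   60 2557] [ 22. 124.] medz 0.039 [ 0.4042 -0.1436  0.05  ]
dark [237 157  37  14 116] [253. 161.] medz 0.016 [ 0.5897 -0.2563  0.015 ]
dark [233 167  46  14 120] [253. 172.] medz 0.064 [ 0.5892 -0.2592  0.05  ]
dark [   0  195   79   74 3196] [ 42. 225.] medz 0.051 [ 0.366  -0.2379  0.05  ]
dark [ 114  197   62   47 1328] [145. 218.] medz 0.050 [ 0.4729 -0.2671  0.05  ]
```

View pics/w5.png

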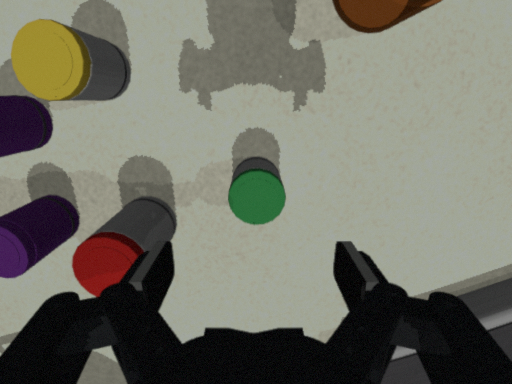

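Green's lid is at (256,196) → (0.586,-0.276), which matches the top view. I'll grasp it now.

Call:
move_arm(
  motion="0.0005 -0.002 -0.04 0; 0.0005 -0.002 -0.08 0; 0.0005 -0.002 -0.115 0; 0.0005 -0.002 -0.135 0; 0.0005 -0.002 -0.135 0",
)

```text
clock: 10.95
position: [0.5854, -0.2752, 0.0243]
ee_rot: [0.122, 0.697, -0.121, 0.696]
ft_force: [-1.2, 0.3, 0.5]
grip_width: 1.001
```

Call:
move_arm(
  motion="0 0 0 0; 0 0 0 0; 0 0 0 0; 0 0 0 0; 0 0 0 0; 0 0 0 0; 0 0 0 0",
  grip=0,
)

```text
clock: 11.82
position: [0.5867, -0.2767, 0.0269]
ee_rot: [0.122, 0.696, -0.122, 0.697]
ft_force: [-0.4, 0.9, 7.0]
grip_width: 0.604
```

Call:
move_arm(
  motion="0 0 0.03 0; 0 0 0.07 0; 0 0 0.11 0; 0 0.03 0.14 0; 0 0.08 0.14 0; 0 0.13 0.14 0; 0 0.18 0.14 0; 0 0.23 0.14 0; 0 0.28 0.14 0; 0 0.33 0.14 0",
)

```text
clock: 13.08
position: [0.5856, 0.0552, 0.1657]
ee_rot: [0.122, 0.696, -0.122, 0.697]
ft_force: [1.4, 0.0, -1.4]
grip_width: 0.603
```

Call:
move_arm(
  motion="-0.005 0.05 0 0; -0.01 0.1 0 0; -0.015 0.15 0 0; -0.019 0.199 0 0; -0.019 0.199 -0.03 0; -0.019 0.199 -0.06 0; -0.019 0.199 -0.09 0; -0.019 0.199 -0.11 0; -0.019 0.199 -0.115 0; -0.019 0.199 -0.115 0",
)

```text
clock: 14.32
position: [0.5672, 0.2528, 0.051]
ee_rot: [0.122, 0.696, -0.122, 0.697]
ft_force: [0.9, 0.4, -1.5]
grip_width: 0.602
```

```bash
python3 - <<'E'
from h import *
print(get_obs()['position'],get_obs()['ft_force'])
p,d=camera("wrist"); cv2.imwrite("pics/w6.png",p[:,:,::-1])
E
```

```text
[0.5671705  0.25278026 0.05095205] [ 0.92949671  0.42158985 -1.50114413]
```

View pics/w6.png

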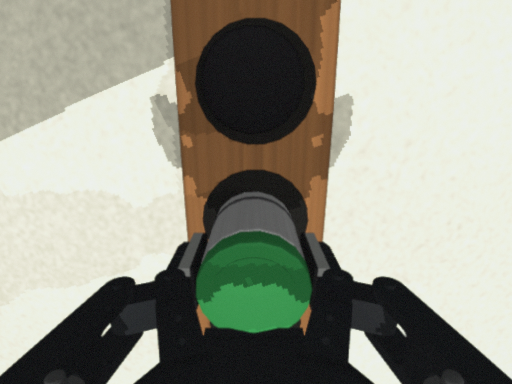

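```bash
python3 - <<'E'
from h import *
ci=camera_info("wrist"); p,d=camera("wrist"); X=cloud(ci,d)
for v in (30,60,80,100,130): print(v,X[v,255].round(3), p[v,255])
q=np.clip(p[:200,150:370].astype(float)*5,0,255).astype(np.uint8)
cv2.imwrite("pics/w6b.png",cv2.resize(q[:,:,::-1],None,fx=2.5,fy=2.5))
p,d=camera("top"); cv2.imwrite("pics/t6.png",cv2.resize(p[120:300,90:330,::-1],None,fx=3,fy=3))
E
```

```text
30 [0.604 0.353 0.065] [20 19 23]
60 [0.6   0.342 0.066] [27 26 28]
80 [0.597 0.335 0.066] [22 22 22]
100 [0.594 0.327 0.067] [20 18 18]
130 [0.59  0.314 0.066] [19 18 20]
```

View pics/w6b.png

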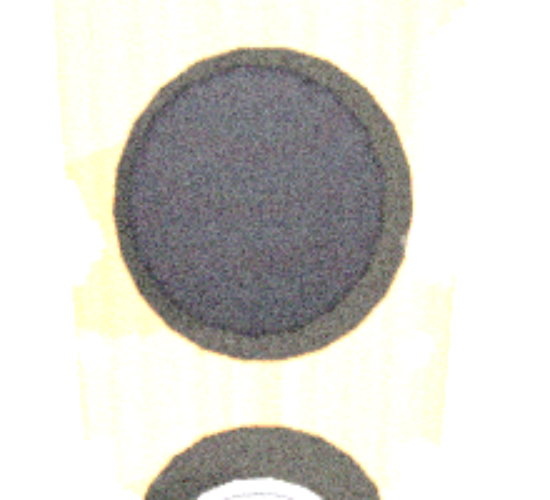

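View pics/t6.png

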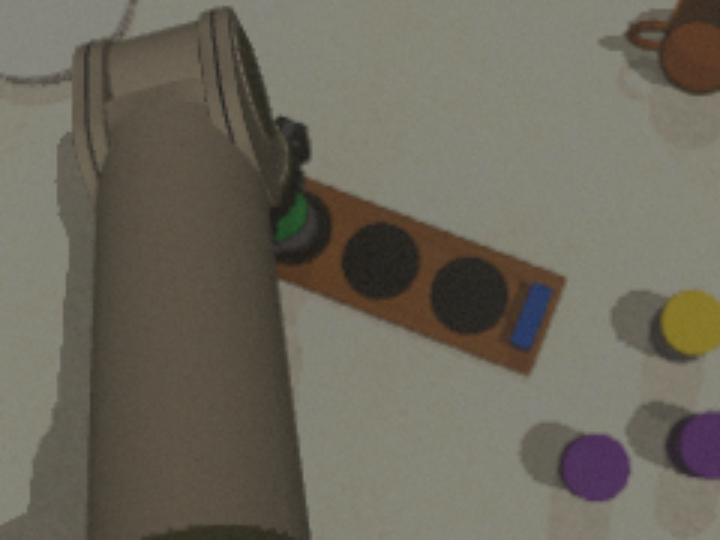

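The black lid covers its mat in this view; depth gives z = 0.066, centred near (0.597,0.335), so it is fine. Now I'll lower green.

Call:
move_arm(
  motion="0 0 -0.005 0; 0 0 -0.009 0; 0 0 -0.009 0; 0 0 -0.009 0",
)

```text
clock: 14.98
position: [0.5669, 0.2528, 0.0419]
ee_rot: [0.122, 0.696, -0.122, 0.697]
ft_force: [-2.7, -1.3, 6.2]
grip_width: 0.6
```

Call:
move_arm(
  motion="0 0 0 0; 0 0 0 0; 0 0 0 0; 0 0 0 0; 0 0 0.03 0; 0 0 0.07 0; 0 0 0.11 0; 0 0 0.12 0; 0 0 0.12 0",
  grip=1,
)

```text
clock: 16.1
position: [0.5669, 0.2528, 0.1615]
ee_rot: [0.122, 0.696, -0.121, 0.697]
ft_force: [-0.8, -0.0, -0.2]
grip_width: 1.002
```

```bash
python3 look.py w7
```

```text
pos [0.5669 0.2528 0.1615] t 16.1
green [ 224  169   60   60 2816] [253. 198.] medz 0.084 [0.5646 0.2475 0.068 ]
dark [ 218   51   75   78 4506] [255.  89.] medz 0.065 [0.5973 0.3355 0.05  ]
dark [ 221  145   68   49 1209] [256. 162.] medz 0.016 [0.5743 0.2669 0.015 ]
dark [ 224  226   62   53 2574] [254. 252.] medz 0.016 [0.5369 0.1667 0.015 ]
```

View pics/w7.png

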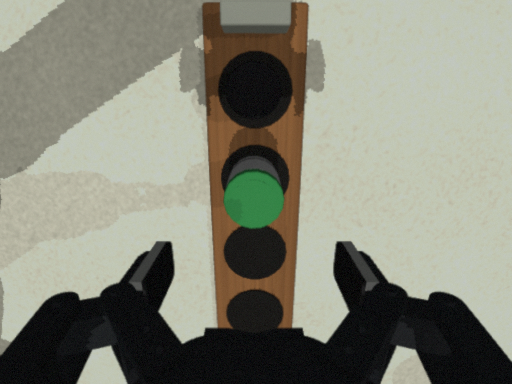

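Green stands on its mat at (254,199). Yellow is next: it is the second tallest, with the yellow lid at top pixel (321,228). The purple look-alikes are left alone.

Call:
move_arm(
  motion="-0.012 -0.05 0.01 0; -0.024 -0.1 0.01 0; -0.036 -0.15 0.01 0; -0.048 -0.2 0.01 0; -0.06 -0.25 0.01 0; -0.072 -0.3 0.01 0; -0.084 -0.35 0.01 0; -0.089 -0.369 0.01 0; -0.089 -0.369 0.01 0; -0.089 -0.369 0.01 0",
)

```text
clock: 17.4
position: [0.4777, -0.1151, 0.1706]
ee_rot: [0.121, 0.697, -0.121, 0.696]
ft_force: [0.6, 1.1, 0.7]
grip_width: 1.0
```

```bash
python3 look.py w8
```

```text
pos [ 0.4777 -0.1151  0.1706] t 17.4
yellow [ 223  166   64   62 3150] [255. 197.] medz 0.087 [ 0.4778 -0.1163  0.086 ]
dark [182   0  60  16 671] [212.   6.] medz 0.016 [0.496  0.0541 0.015 ]
dark [179  36  66  20 277] [217.  52.] medz 0.026 [0.4855 0.0146 0.015 ]
dark [459  70  43  66 282] [471.  99.] medz 0.008 [ 0.7223 -0.1143  0.015 ]
dark [  83  118   65   59 1786] [123. 141.] medz 0.051 [ 0.3748 -0.0332  0.05  ]
dark [490 134  22  16 152] [505. 143.] medz 0.062 [ 0.7259 -0.1591  0.05  ]
dark [ 137  193   63   60 1672] [175. 215.] medz 0.053 [ 0.3905 -0.1193  0.05  ]
dark [255 279  45  17 144] [275. 284.] medz 0.015 [ 0.4551 -0.2588  0.015 ]
```

View pics/w8.png

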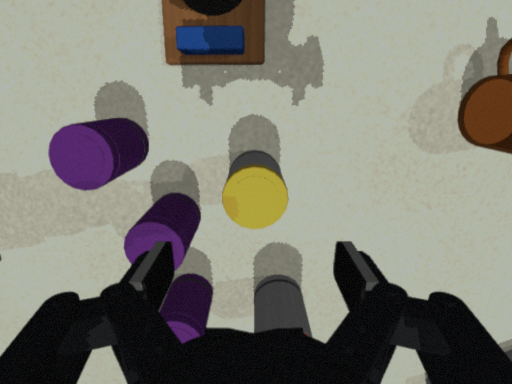

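Yellow's lid is at (255,197), under the gripper. Descending.

Call:
move_arm(
  motion="0 -0.001 -0.04 0; 0 -0.001 -0.08 0; 0 -0.001 -0.115 0; 0 -0.001 -0.135 0; 0 -0.001 -0.135 0",
)

```text
clock: 18.08
position: [0.4769, -0.1163, 0.035]
ee_rot: [0.121, 0.698, -0.122, 0.696]
ft_force: [-0.3, 0.5, 0.8]
grip_width: 1.002
```

Call:
move_arm(
  motion="0 0 0 0; 0 0 0 0; 0 0 0 0; 0 0 0 0; 0 0 0 0; 0 0 0 0; 0 0 0 0",
  grip=0,
)

```text
clock: 18.95
position: [0.4786, -0.117, 0.0374]
ee_rot: [0.122, 0.696, -0.121, 0.697]
ft_force: [-1.6, 1.9, 8.0]
grip_width: 0.673
```

Call:
move_arm(
  motion="0 0 0.03 0; 0 0 0.07 0; 0 0 0.11 0; 0.007 0.03 0.14 0; 0.02 0.08 0.14 0; 0.033 0.13 0.14 0; 0.046 0.18 0.14 0; 0.054 0.23 0.14 0; 0.0585 0.27 0.14 0; 0.0585 0.283 0.14 0",
)

```text
clock: 20.2
position: [0.5359, 0.1687, 0.1762]
ee_rot: [0.121, 0.697, -0.12, 0.697]
ft_force: [0.5, -0.5, -2.6]
grip_width: 0.673
```

Call:
move_arm(
  motion="0 0 -0.03 0; 0 0 -0.06 0; 0 0 -0.09 0; 0 0 -0.11 0; 0 0 -0.115 0; 0 0 -0.115 0",
)

```text
clock: 20.95
position: [0.5366, 0.1652, 0.0619]
ee_rot: [0.122, 0.696, -0.122, 0.697]
ft_force: [-0.1, -0.6, -1.0]
grip_width: 0.671
```

```bash
python3 look.py w9
```

```text
pos [0.5366 0.1652 0.0619] t 20.95
yellow [  185   231   137   105 11116] [253. 285.] medz 0.111 [0.5325 0.1555 0.086 ]
green [  189     1   125   133 12904] [250.  67.] medz 0.084 [0.5664 0.2535 0.068 ]
dark [214  93  95  45 447] [268. 126.] medz 0.016 [0.5661 0.2203 0.015 ]
dark [ 204  162  100   63 2369] [254. 185.] medz 0.016 [0.5434 0.1849 0.015 ]
```

View pics/w9.png

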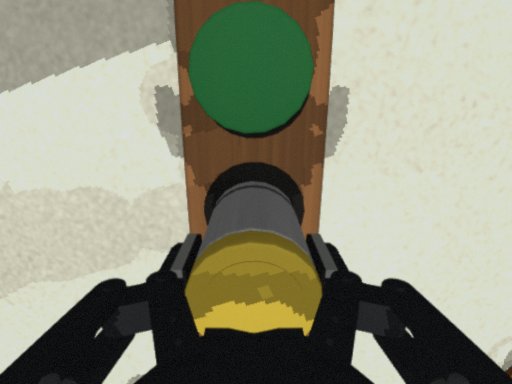

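Held and aligned over its mat; y is about 1 to 2 mm low, so I'll correct that while lowering.

Call:
move_arm(
  motion="0 0.001 -0.005 0; 0 0.001 -0.009 0; 0 0.001 -0.009 0; 0 0.001 -0.009 0",
)

```text
clock: 21.5
position: [0.5364, 0.1669, 0.0525]
ee_rot: [0.122, 0.696, -0.122, 0.697]
ft_force: [-0.6, 0.1, -0.2]
grip_width: 0.671
```

Call:
move_arm(
  motion="0 0 0 0; 0 0 0 0; 0 0 0 0; 0 0 0 0; 0 0 0.03 0; 0 0 0.07 0; 0 0 0.11 0; 0 0 0.13 0; 0 0 0.13 0",
  grip=1,
)

```text
clock: 22.62
position: [0.5371, 0.1669, 0.1837]
ee_rot: [0.122, 0.696, -0.121, 0.697]
ft_force: [0.4, -0.1, -0.0]
grip_width: 1.0
```

```bash
python3 look.py w10
```

```text
pos [0.5371 0.1669 0.1837] t 22.625
yellow [ 219  166   68   64 3363] [252. 197.] medz 0.102 [0.5339 0.1618 0.086 ]
green [ 221   55   63   66 3182] [252.  87.] medz 0.084 [0.566  0.2521 0.068 ]
dark [ 217    0   74   37 2031] [253.  15.] medz 0.016 [0.5913 0.3189 0.015 ]
dark [219  54  69  72 801] [259.  98.] medz 0.016 [0.5702 0.242  0.015 ]
dark [222 141  64  42 856] [254. 155.] medz 0.016 [0.5444 0.1848 0.015 ]
dark [ 225  223   58   45 1999] [253. 245.] medz 0.016 [0.505  0.0779 0.015 ]
dark [230 278  48  13 494] [254. 284.] medz 0.027 [0.486  0.0241 0.015 ]
```

View pics/w10.png

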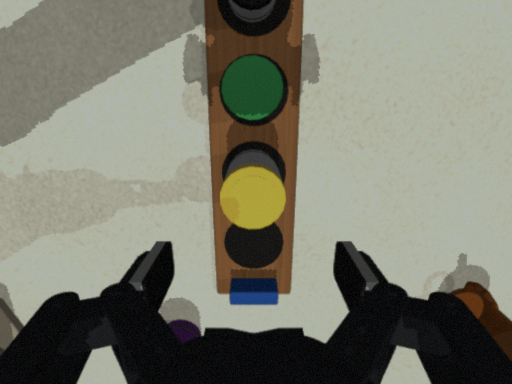

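Yellow stands on its mat. Now red.

Call:
move_arm(
  motion="-0.01 -0.055 0.01 0; -0.02 -0.11 0.01 0; -0.031 -0.165 0.01 0; -0.042 -0.22 0.01 0; -0.052 -0.275 0.01 0; -0.063 -0.33 0.01 0; -0.073 -0.385 0.01 0; -0.086 -0.435 0.01 0; -0.086 -0.451 0.01 0; -0.086 -0.451 0.01 0",
)

```text
clock: 23.92
position: [0.4492, -0.2852, 0.1912]
ee_rot: [0.122, 0.697, -0.123, 0.696]
ft_force: [-0.2, 0.8, -0.3]
grip_width: 1.0
```

```bash
python3 look.py w11
```

```text
pos [ 0.4492 -0.2852  0.1912] t 23.925
red [ 220  159   71   68 3786] [255. 192.] medz 0.105 [ 0.4506 -0.2836  0.104 ]
dark [ 62   0  45  11 322] [85.  4.] medz 0.020 [ 0.3456 -0.059   0.015 ]
dark [ 119   28   48   65 1424] [148.  66.] medz 0.051 [ 0.392  -0.1465  0.05  ]
dark [ 125  141   58   56 1270] [162. 161.] medz 0.052 [ 0.3657 -0.2353  0.05  ]
```

View pics/w11.png

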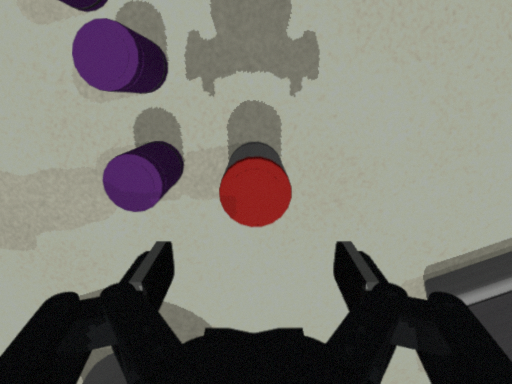

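Call:
move_arm(
  motion="0.001 0.001 -0.04 0; 0.001 0.001 -0.08 0; 0.001 0.001 -0.115 0; 0.001 0.001 -0.141 0; 0.001 0.001 -0.141 0",
)

```text
clock: 24.6
position: [0.4503, -0.2812, 0.0495]
ee_rot: [0.121, 0.698, -0.121, 0.695]
ft_force: [0.4, 0.1, 0.7]
grip_width: 1.005
```

Call:
move_arm(
  motion="0 0 0 0; 0 0 0 0; 0 0 0 0; 0 0 0 0; 0 0 0 0; 0 0 0 0; 0 0 0 0",
  grip=0,
)

```text
clock: 25.48
position: [0.4521, -0.2832, 0.0525]
ee_rot: [0.122, 0.696, -0.121, 0.697]
ft_force: [-2.2, 3.5, 7.7]
grip_width: 0.746
```

Call:
move_arm(
  motion="0 0 0.04 0; 0 0 0.08 0; 0 0 0.12 0; 0.005 0.04 0.14 0; 0.012 0.095 0.14 0; 0.02 0.15 0.14 0; 0.027 0.205 0.14 0; 0.034 0.26 0.14 0; 0.042 0.315 0.14 0; 0.049 0.35 0.14 0",
)

```text
clock: 26.72
position: [0.5002, 0.0696, 0.1917]
ee_rot: [0.121, 0.697, -0.12, 0.697]
ft_force: [0.5, -0.8, -1.3]
grip_width: 0.741
```

Call:
move_arm(
  motion="0.006 0.0165 0 0; 0.006 0.0165 -0.03 0; 0.006 0.0165 -0.06 0; 0.006 0.0165 -0.09 0; 0.006 0.0165 -0.11 0; 0.006 0.0165 -0.115 0; 0.006 0.0165 -0.115 0; 0.006 0.0165 -0.115 0",
)

```text
clock: 27.72
position: [0.507, 0.0831, 0.0773]
ee_rot: [0.122, 0.696, -0.122, 0.697]
ft_force: [0.3, 0.5, -2.1]
grip_width: 0.74
```

```bash
python3 look.py w12
```

```text
pos [0.507  0.0831 0.0773] t 27.725
red [ 188  242  137   42 3494] [255. 263.] medz 0.130 [0.5087 0.0868 0.104 ]
red [ 192  288  125   49 2369] [255. 318.] medz 0.130 [0.4974 0.0552 0.104 ]
yellow [  182     0   141   149 16650] [251.  73.] medz 0.102 [0.5362 0.1683 0.086 ]
dark [ 208  162   92   49 1286] [254. 178.] medz 0.016 [0.5145 0.1034 0.015 ]
```

View pics/w12.png

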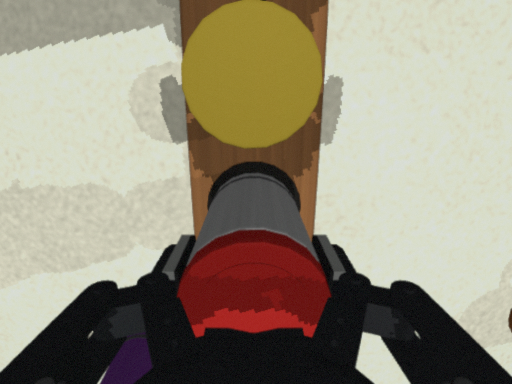

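Call:
move_arm(
  motion="0 0 -0.005 0; 0 0 -0.01 0; 0 0 -0.01 0; 0 0 -0.01 0",
)

```text
clock: 28.28
position: [0.5062, 0.0836, 0.0669]
ee_rot: [0.122, 0.697, -0.121, 0.696]
ft_force: [-6.2, 1.0, 11.0]
grip_width: 0.741
```

Call:
move_arm(
  motion="0 0 0 0; 0 0 0 0; 0 0 0 0; 0 0 0 0; 0 0 0.03 0; 0 0 0.07 0; 0 0 0.11 0; 0 0 0.14 0; 0 0 0.14 0",
  grip=1,
)

```text
clock: 29.4
position: [0.5075, 0.0834, 0.2085]
ee_rot: [0.123, 0.695, -0.121, 0.698]
ft_force: [-0.4, 0.5, -0.3]
grip_width: 0.998
```

Call:
move_arm(
  motion="0 -0.05 0 0; 0 -0.1 0 0; 0 -0.15 0 0; 0 -0.2 0 0; 0 -0.25 0 0; 0 -0.25 0 0; 0 -0.25 0 0",
)

```text
clock: 30.28
position: [0.506, -0.1663, 0.2055]
ee_rot: [0.122, 0.697, -0.122, 0.696]
ft_force: [0.5, 0.9, -1.1]
grip_width: 0.997
```

```bash
python3 - <<'E'
from det import *
HH={k:v+.015 for k,v in H.items()}
o=get_obs(); print(o['clock'],o['position'])
mats={'red':(.5064,.0838),'yellow':(.5368,.1684),'green':(.5674,.2532),'black':(.5978,.3375)}
for n in ("top","side"):
    ci=camera_info(n); p,d=camera(n); X=cloud(ci,d); M=masks(p)
    cv2.imwrite(f"pics/{n}F.png",p[:,:,::-1])
    # lids: pixels whose depth point lies near the expected lid height and around the mat
    for k in HH:
        m=(abs(X[...,2]-HH[k])<.006)&(np.hypot(X[...,0]-mats[k][0],X[...,1]-mats[k][1])<.05)
        v,u=np.nonzero(m); (c,r)=cv2.minEnclosingCircle(np.c_[u,v].astype(np.float32))
        P=onplane(ci,[[u.mean(),v.mean()]],HH[k])[0]; print(n,k,len(u),np.round(P,4),"off mm",(1000*(P[:2]-mats[k])).round(1),"z",np.median(X[m][:,2]).round(4))
E
```

```text
30.275 [ 0.50601848 -0.16628265  0.20551056]
top red 486 [0.5042 0.0818 0.119 ] off mm [-2.2 -2. ] z 0.1197
top yellow 382 [0.5345 0.1662 0.101 ] off mm [-2.3 -2.2] z 0.1021
top green 293 [0.5645 0.2514 0.083 ] off mm [-2.9 -1.8] z 0.084
top black 218 [0.5947 0.3355 0.065 ] off mm [-3.1 -2. ] z 0.0657
side red 461 [0.5043 0.0793 0.119 ] off mm [-2.1 -4.5] z 0.1214
side yellow 320 [0.5352 0.1639 0.101 ] off mm [-1.6 -4.5] z 0.1036
side green 224 [0.5649 0.249  0.083 ] off mm [-2.5 -4.2] z 0.0855
side black 158 [0.5952 0.3325 0.065 ] off mm [-2.6 -5. ] z 0.0677
```

View pics/topF.png

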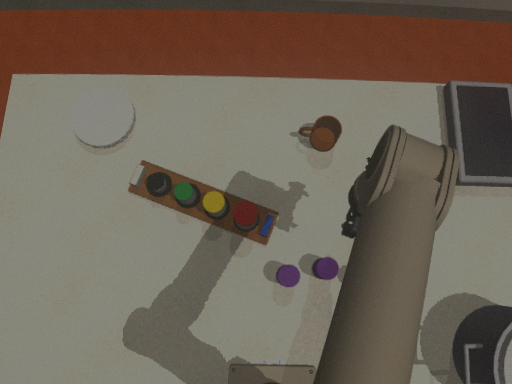

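View pics/sideF.png

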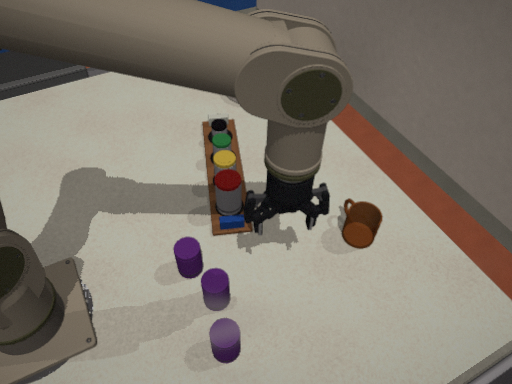

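In both views the order from the blue stop is red, yellow, green, black. All four lid centres are within about 3 to 6 mm of the mat centres and at the right height, and the mug has not moved (325,133). Handing in.

```bash
python3 -c "
from workcell import *
print(hand_in())"
```

```text
the job is handed in; nothing more can be done
None
```

All four canisters are on the board, one per mat. From the blue stop the order is red, yellow, green, black. Each was gripped across the board, set down, released and the arm moved clear. I handed the job in just after 30 s on the robot's clock.

- **Centring:** the last top view puts every lid centre 3–4 mm from its mat centre. The side view says 5–6 mm. The limit is 15 mm, and part of that gap is the roughly 2 mm calibration error.
- **Height:** the lids measured 0.120, 0.102, 0.084 and 0.066 m in the top view, within 1 mm of what they should be standing on the mats. The side view reads up to 3 mm high.
- **Upright:** I did not measure tilt separately. All four look upright in both pictures, and the lid heights and positions fit that.
- **Bystanders:** the mug is at the same pixels as at the start, and I never reached for the purple look-alikes. In the last pictures all three are standing, though the arm hides one in the top view.

No check failed.

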